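# Shut and latch the crayon case

## Task

Press down the open lid of the larger crayon case until it is shut, then turn that case's dark steel turnbutton so that it points straight in over the lid and secures it, and let go. Leave the smaller case's turnbutton as it is.

Things in the scene. Friction and masses are not known exactly. Their poses are not given: they have to be found in the camera images.
- case: The larger of two plywood crayon cases, fixed to the table. Origin: underside centre of its box, on the table; z up, x from latch side to hinge side, y left. Box 160 (x) by 200 (y) by 50 mm high. On its -x side a ledge 48 (x) by 60 (y) mm, top at z = 58, carries a dark steel turnbutton on a vertical pivot at x = -104, y = 0: an arm 46 mm from pivot to tip, 16 wide, z = 59 to 67 mm.
- case_lid (a joint): Angle of the larger case's lid, rad: 0 shut (end stop), positive raised at the latch (-x) side; starts 0.3 to 0.6. Pale wood, 8 mm thick, covers the box; hinge line at the case's x = +80, z = 50 mm; shut, its top is level at z = 58 mm. The hinge is stiff: the lid stays where it is left, and 1 to 5 N pressed down near its free edge moves it.
- case_button (a joint): Angle of the larger case's turnbutton, rad, counter-clockwise from above: 0 = arm along the case's +x, straight in over the lid; +1.57 = along +y, clear of the lid. Starts 1.2 to 1.6, range -1.8 to 1.8, no stop at 0, friction 0.05 N m, stays where left. Over the pivot, along the arm, stands a thumb fin 30 mm long, 10 thick, z = 67 to 93 mm. Turn it by the fin or push the arm.
- spare_tip (a point): Tip of the arm of the turnbutton on the smaller case (box 100 by 120 mm, 58 mm high with its lid, which is shut). Same ledge and turnbutton as on the larger case, 46 mm from pivot to this tip, standing open to the left. To be left as it is.

How it is judged:
On the way, in this order (a step that is already met when the one before it is completed fails the run):
1. the larger case's lid is pressed shut while its turnbutton is still clear of it (value of joint case_lid below 0.06 rad and value of joint case_button above 0.9 rad), for 0.2 s.
2. its turnbutton is turned to point in over the shut lid (value of joint case_lid below 0.06 rad and value of joint case_button between -0.26 and 0.26 rad), for 0.2 s.
At the end, for the whole second after the job is handed in: The larger case's lid is shut (within 0.06 rad, about 10 mm at its free edge), and its turnbutton is at rest pointing in over the lid, within 0.26 rad (15 degrees) of straight (all of step 2 and velocity of joint case_button between -0.05 and 0.05 rad/s); the robot touches nothing.
It fails at once if the smaller case's turnbutton is turned (its tip moved more than 10 mm) (distance of spare_tip from where it was at the start of the episode above 0.01 m).
It also fails if it takes over 45 s, if anything falls off the work surface, if the arm or the gripper's body presses on something with over 40 N, if the wrist force passes 120 N, or if a joint passes its speed limit or range.

## Robot

A 6-joint arm with a two-finger parallel gripper is mounted at the origin on the work surface. World frame = base frame: x ahead of the robot, y to its left, z up, the work surface at z = 0. Lengths are in m, angles in rad, forces in N, time in s.
With the tool pointing down it reaches from about 0.375 to 0.9 m from the base axis. Payload 3.1 kg.
Tool frame: the origin (TCP) lies at the very end of the fingers, on their centre line; the grasp point (between the pads) lies 19 mm behind it (arm.tcp_to_grasp is the distance from the TCP to the grasp point, in m); z points along the fingers, y is the line along which they close (so a half turn about z gives the same grasp; the last joint's range is limited). The gripper opens to 85 mm and grips with 20 to 120 N. Pads are 22 mm wide; open, the fingers measure 114 mm over their backs; the gripper's body (76 mm by 85 mm) begins 54 mm behind the grasp point. The pads swing forward as they close: fully open they stand 13 mm farther back than shut.
Start: joints at [-1.359, 0.527, 1.433, -0, 1.181, -0.178], TCP at [0.238, -0.578, 0.204] pointing down, gripper open.
Joint ranges: [-3.08, 3.08], [-0.75, 2.2], [0.22, 2.44], [-1.43, 4.57], [0, 2.65], [-2.85, 2.85]. Speed limits (rad/s): [2.79, 2.79, 3.14, 3.14, 3.14, 3.14].

## Interface

Orientations are given as [roll, pitch, yaw] about the fixed x, y, z axes, in that order (R = Rz(yaw) Ry(pitch) Rx(roll)).
In Python, from plant import arm gives the robot as it stands. Calls block until the motion is done:
- arm.movep(position, orientation): joint-space move of the TCP to a pose.
- arm.movel(position, frame=None, feed=0.15): straight line of the TCP; frame=None keeps the orientation; feed is the mean speed in m/s.
- arm.movej(angles): joint-space move.
- arm.ungrasp() and arm.grasp(f_grip=None): open the fingers fully, or close them until they stop; f_grip is the grip in N (None keeps the last).
- arm.sleep(seconds).
- arm.ik(position, orientation): joint angles nearest the present ones, or None.
- arm.read_camera(name): name is "side" or "top"; returns a dict with "pixels" (480x640x3 uint8, red, green, blue), "camera_matrix" (3x3 intrinsics, pixels), "rvec" (rotation vector, rad) and "tvec" (3), from world to camera coordinates, as OpenCV has them. Camera axes: x right, y down, z forward; pixel columns grow to the right and rows downward; lengths in m; the calibration is good to about 2 mm. A picture is of the moment at which its call begins. There is no depth.
A pose or a line that the arm cannot do raises arm.IKError and nothing moves.
- arm.close_job(): hands the job in; it is judged then, once.
Readings, each from a call of its own:
- arm.get_clock(): time.
- arm.get_joints(): joint angles.
- arm.get_qd(): joint speeds.
- arm.get_joint_efforts(): joint torques, N m.
- arm.get_eef_pos(): TCP position.
- arm.get_ee_rot(): TCP orientation.
- arm.get_ft_force(): force on the tool from outside, world axes, zero at the start.
- arm.get_moment(): the same for the moment, N m.
- arm.get_opening(): finger opening in m.
- arm.get_finger_force(): force on a finger pad.
Only numpy, scipy, OpenCV 4.12 (cv2) and the standard library are available. Lean on these libraries where they do the work, as an engineer would, in place of code of your own. Each camera call takes 0.05 s, during which the arm holds its last target. There are 200 camera calls.

## Working session

There is one attempt and no reset: what is moved stays moved. The work goes in short steps, each a Python script; the robot and the scene stay as the last script left them, time stands still between calls to the robot, and variables do not carry over. Pictures are saved under pics/ and viewed, at most 10 in all, crops included, and the job is handed in when it is done.

```bash
mkdir -p pics; python3 - <<'E'
from plant import arm
import cv2
for n in("top","side"):
    c=arm.read_camera(n); cv2.imwrite(f"pics/{n}0.png",c["pixels"][:,:,::-1]); print(n,c["camera_matrix"].tolist(),c["rvec"],c["tvec"])
print(arm.get_clock(),arm.get_ee_rot())
E
```

```text
top [[553.1345742870233, 0.0, 325.822561953933], [0.0, 553.1345742870233, 233.4733277226777], [0.0, 0.0, 1.0]] [ 2.13035992 -2.16113089  0.18284602] [-0.02185105  0.60696898  0.79628307]
side [[488.86675991948727, 0.0, 318.66932249124284], [0.0, 488.86675991948727, 242.5019516845017], [0.0, 0.0, 1.0]] [ 2.43424109 -0.49478653  0.18785832] [-0.55581187  0.21155442  0.58537771]
0.1 [-3.13961535e+00 -3.47163345e-04  3.89774545e-01]
```

View pics/top0.png

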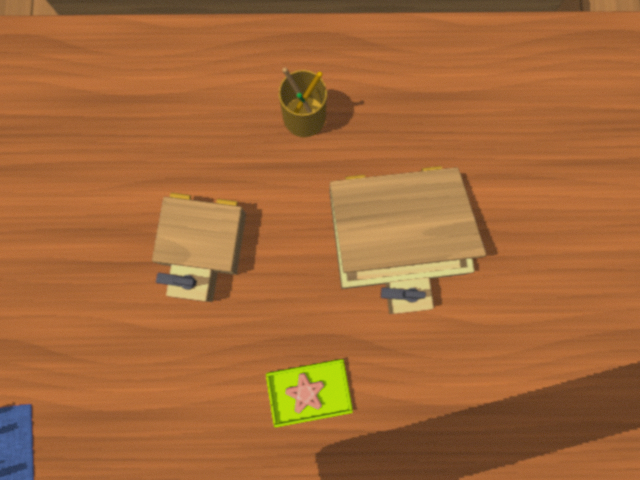

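View pics/side0.png

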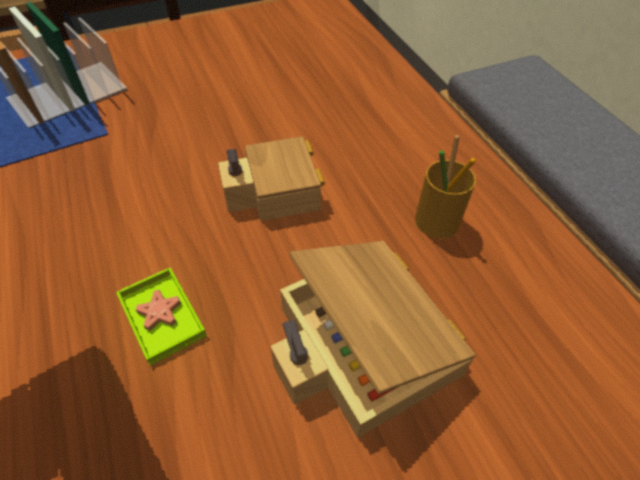

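The top view shows the larger case on the right: lid corners (330,181), (458,169), (484,256), (342,275), ledge around (390–433, 280–313), dark button with pivot near (412,295) and tip near (382,294). The small case is on the left, with its button at (157–195,280). I'll zoom in for corners.

```bash
cat > h.py <<'E'
import numpy as np, cv2
def ray(c,uv,z):
    R=cv2.Rodrigues(np.array(c["rvec"]))[0]; o=-R.T@np.array(c["tvec"]).ravel()
    p=cv2.undistortPoints(np.array([[uv]],float),c["camera_matrix"],None)[0,0]
    d=R.T@np.array([p[0],p[1],1]); return o+d*(z-o[2])/d[2]
def proj(c,P):
    return cv2.projectPoints(np.array(P,float).reshape(-1,3),np.array(c["rvec"]),np.array(c["tvec"]),c["camera_matrix"],None)[0][:,0]
E
python3 - <<'E'
import cv2,numpy as np
from h import *
from plant import arm
c=arm.read_camera("top")
a=c["pixels"][:,:,::-1]
R=cv2.Rodrigues(c["rvec"])[0]; print("cam",-R.T@c["tvec"].ravel())
cv2.imwrite("pics/crop.png",cv2.resize(a[250:325,330:490],None,fx=5,fy=5,interpolation=cv2.INTER_CUBIC))
for uv,z in(((330,181),.058),((458,169),.058),((342,286),.05),((473,272),.05),((412,295),.093),((412,295),.067),((382,294),.067)):print(uv,z,ray(c,uv,z).round(4))
E
```

```text
cam [ 0.47483826 -0.01847516  0.88155706]
(330, 181) 0.058 [ 0.6862 -0.038   0.058 ]
(458, 169) 0.058 [ 0.7028 -0.2356  0.058 ]
(342, 286) 0.05 [ 0.5262 -0.0536  0.05  ]
(473, 272) 0.05 [ 0.5444 -0.2519  0.05  ]
(412, 295) 0.093 [ 0.5093 -0.151   0.093 ]
(412, 295) 0.067 [ 0.5104 -0.1554  0.067 ]
(382, 294) 0.067 [ 0.5125 -0.1113  0.067 ]
```

View pics/crop.png

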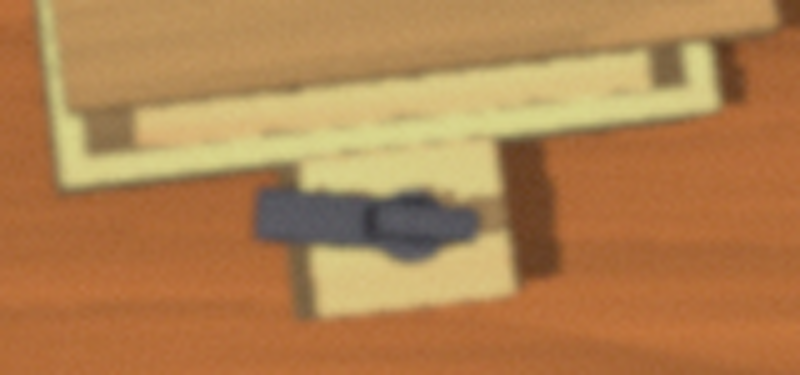

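The crop shows front rim corners at about (342.4,287.6) and (474,271.4), the button disc at (412,294) and the arm tip at (381.6,292.6). Case yaw comes to about 0.088, centre about (0.615, -0.145). The hinge line, rim and pivot all agree. Next I press the lid.

```bash
cat >> h.py <<'E'
YAW=.088; C=np.array([.615,-.145]); RZ=np.array([[np.cos(YAW),-np.sin(YAW)],[np.sin(YAW),np.cos(YAW)]])
def W(x,y,z): return [*(C+RZ@[x,y]),z]
E
python3 - <<'E'
from plant import arm
from h import *
arm.grasp(20)
arm.movep(W(-.045,-.03,.20),[np.pi,0,YAW])
f0=arm.get_ft_force(); print(f0)
arm.movel(W(-.045,-.03,.066),feed=.08)
z=.066
while z>.052:
    f=arm.get_ft_force()-np.array(f0); print(round(z,3),f.round(1),arm.get_eef_pos()[2].round(4))
    if z<.0605 and f[2]>12: break
    z-=.001; arm.movel(W(-.045,-.03,z),feed=.02)
arm.movel(W(-.045,-.03,.16),feed=.15)
c=arm.read_camera("side"); cv2.imwrite("pics/side1.png",c["pixels"][:,:,::-1])
print(arm.get_clock())
P=W(-.104,0,.073)
for q in (1.48,.088): print(arm.ik(P,[np.pi,0,q]))
E
```

```text
[ 0.05018431  0.85890236 -0.66927881]
0.066 [ 0.2 -1.   0.8] 0.0663
0.065 [-0.1 -1.   2. ] 0.0653
0.064 [-0.8 -1.4  1.9] 0.0641
0.063 [ 0.9 -2.   1.5] 0.0629
0.062 [ 0.4 -1.4  2.5] 0.0619
0.061 [ 0.1 -1.5  1.6] 0.0608
0.06 [-1.2 -0.8  0.9] 0.0599
0.059 [-0.1 -0.1  1. ] 0.0589
0.058 [-0.4 -0.9  1.2] 0.0579
0.057 [-0.7 -1.1  0.7] 0.0569
0.056 [-0.5 -0.7  1.1] 0.0559
0.055 [-1.3 -1.2  1.3] 0.0549
0.054 [ 0.1 -1.1  1.8] 0.0539
0.053 [-0.1 -1.1  0.1] 0.0529
9.05
[-5.02088402e-01  6.02895291e-01  1.77343336e+00 -4.44089210e-16
  7.65263999e-01 -4.11292076e-01]
[-5.02088402e-01  6.02895291e-01  1.77343336e+00 -4.44089210e-16
  7.65263999e-01  9.80707924e-01]
```

View pics/side1.png

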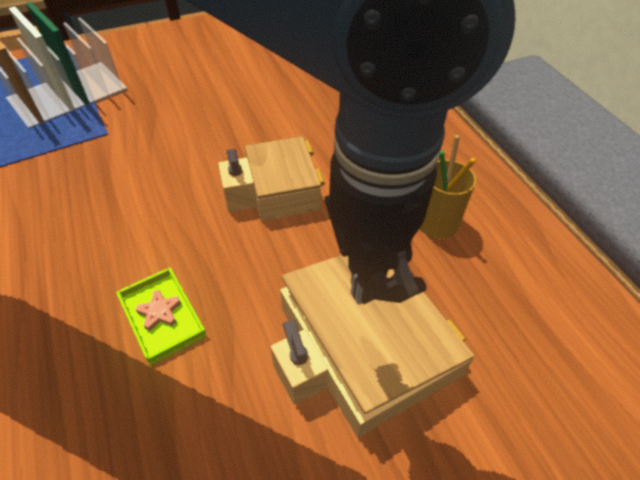

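The side view shows the lid nearly down, possibly still slightly raised. The fingers look open, which would explain why it never bottomed out. I'll check the opening before pressing again.

```bash
python3 - <<'E'
from plant import arm
print(arm.get_opening(),arm.get_finger_force(),arm.get_eef_pos(),arm.get_ee_rot())
arm.grasp(40); arm.sleep(.3); print(arm.get_opening(),arm.get_finger_force(),arm.get_clock())
c=arm.read_camera("side")
import cv2; a=c["pixels"][:,:,::-1][150:440,240:500]; cv2.imwrite("pics/s2.png",cv2.resize(a,None,fx=2,fy=2,interpolation=cv2.INTER_CUBIC))
E
```

```text
0.0005438402340704451 0.0 [ 0.57189946 -0.17835671  0.15878291] [-3.14014241e+00  2.18624092e-03  8.79697495e-02]
0.0001813524824540356 0.0 9.5667
```

View pics/s2.png

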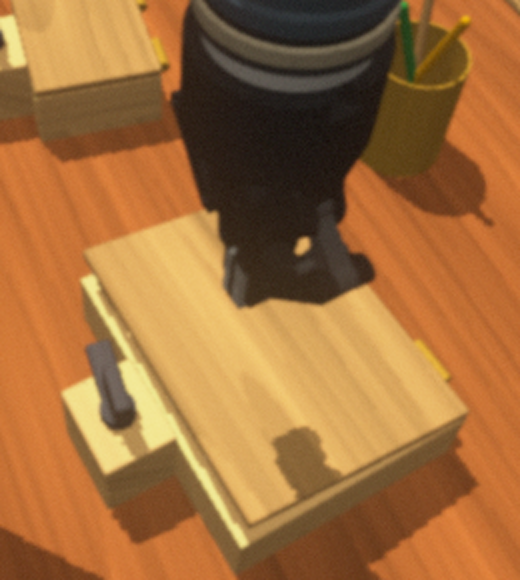

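```bash
python3 - <<'E'
from plant import arm
from h import *
c=arm.read_camera("side")
for y in(.1,-.1):
  for a in(0,.06,.12):
    x=.08-.16*np.cos(a)-.008*np.sin(a)*-1; z=.05+.16*np.sin(a)+.008*np.cos(a)
    p=proj(c,W(x,y,z))[0]; print(y,a,p.round(1),((p-[240,150])*2).round())
for n,P in(("tcp",arm.get_eef_pos()),("rimL",W(-.08,.1,.05)),("rimR",W(-.08,-.1,.05)),("botR",W(-.08,-.1,0)),("hinge R",W(.08,-.1,.058))):
    p=proj(c,P)[0]; print(n,p.round(1),((p-[240,150])*2).round())
E
```

```text
0.1 0 [280.2 283.7] [ 80. 267.]
0.1 0.06 [280.4 279.4] [ 81. 259.]
0.1 0.12 [280.9 274.9] [ 82. 250.]
-0.1 0 [358.9 419.1] [238. 538.]
-0.1 0.06 [360.2 415.8] [240. 532.]
-0.1 0.12 [362.  412.2] [244. 524.]
tcp [360.5 309.3] [241. 319.]
rimL [280.5 287. ] [ 81. 274.]
rimR [358.4 421.5] [237. 543.]
botR [355.2 435.5] [230. 571.]
hinge R [473.7 355.5] [467. 411.]
```

The lid fits about 0.12 rad, and the drawn fingertips sit away from the reported TCP. I'll brighten the image to see the gripper.

```bash
python3 - <<'E'
from plant import arm
from h import *
c=arm.read_camera("side"); t=arm.read_camera("top")
g=lambda a:(255*(a/255.)**.4).astype(np.uint8)
A=cv2.resize(g(c["pixels"][200:340,310:450,::-1]),None,fx=2.8,fy=2.8,interpolation=cv2.INTER_CUBIC)
B=cv2.resize(g(t["pixels"][140:340,300:500,::-1]),(392,392),interpolation=cv2.INTER_CUBIC)
p=arm.get_eef_pos(); u=(proj(c,p)[0]-[310,200])*2.8; v=(proj(t,p)[0]-[300,140])*1.96
cv2.circle(A,tuple(int(x) for x in u),3,(0,0,255),-1);cv2.circle(B,tuple(int(x) for x in v),3,(0,0,255),-1)
cv2.imwrite("pics/ab.png",np.hstack([A,B]))
E
```

```text
(no output)
```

View pics/ab.png

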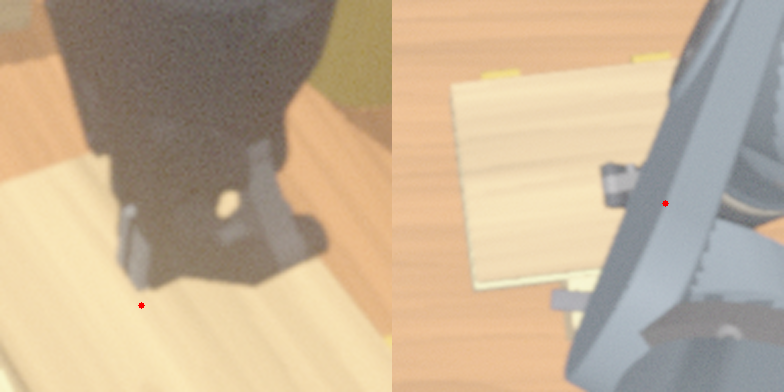

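The fingertip in the side view sits roughly 13 mm above the reported TCP. That fits with not bottoming out, so I'll keep pressing under force guard. Where it bottoms will give the true tip offset.

```bash
python3 - <<'E'
from plant import arm
from h import *
f0=np.array(arm.get_ft_force())
arm.movel(W(-.045,-.03,.056),feed=.1)
z=.056
while z>.030:
    f=np.mean([arm.get_ft_force() for _ in range(4)],0)-f0
    if z<.053: print(round(z,3),f.round(1),arm.get_eef_pos()[2].round(4))
    if f[2]>10: break
    z-=.0015; arm.movel(W(-.045,-.03,z),feed=.03)
arm.sleep(.2)
arm.movel(W(-.045,-.03,.13),feed=.2)
c=arm.read_camera("side")
a=c["pixels"][:,:,::-1][220:440,260:500]; a=cv2.resize(a,None,fx=2.5,fy=2.5,interpolation=cv2.INTER_CUBIC)
for y in(.1,-.1):
    p=(proj(c,W(-.08,y,.058))[0]-[260,220])*2.5; cv2.circle(a,tuple(int(v) for v in p),2,(0,0,255),-1)
cv2.imwrite("pics/s3.png",a); print(arm.get_clock())
E
```

```text
0.051 [ 0.4 -0.6  0.7] 0.0515
0.05 [-0.9 -0.3  0.6] 0.0499
0.048 [-1.1 -0.2  0.7] 0.0484
0.047 [-0.5 -0.9  0.6] 0.0468
0.045 [-0.4  0.2  0.7] 0.0453
0.044 [-0.9  1.3  0.9] 0.0439
0.042 [-1.1 -0.2  0.7] 0.0424
0.041 [-0.5  0.3  1.2] 0.0409
0.039 [-0.6  0.1  0.7] 0.0394
0.038 [-0.8  0.8  1.4] 0.0379
0.036 [-0.2  0.   0.1] 0.0364
0.035 [-0.   0.7  0.6] 0.0348
0.033 [-0.9  0.1  0.8] 0.0334
0.032 [-0.8  0.1  0.4] 0.0319
0.03 [-1.1 -0.   3.9] 0.0308
16.3667
```

View pics/s3.png

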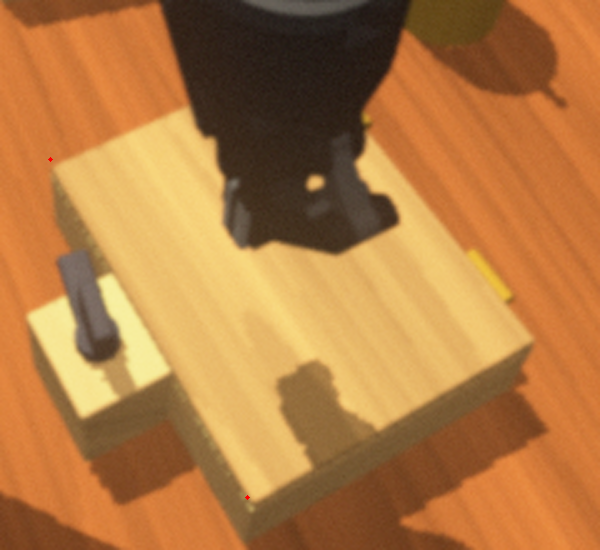

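The lid is shut: its corners at (55,168) and (248,503) match the shut-lid predictions of (51,159) and (248,497). The button is still pointing open. Contact came at a reported TCP z of about 0.031, not 0.058, so I'll quantify the tool offset before working the button.

```bash
python3 - <<'E'
from plant import arm
from h import *
c=arm.read_camera("side");t=arm.read_camera("top")
for h in(0,.027,.06,.1):
  for dy in(-.05,-.02,0,.02,.05):
    P=W(-.045,-.03+dy,.1588+h); print(h,dy,((proj(c,P)[0]-[310,200])*2.8).round(),((proj(t,P)[0]-[300,140])*1.96).round())
for h in(0,.013,.027):print("tip",h,ray(c,(310+140/2.8,200+288/2.8),.1588+h).round(4),ray(c,(310+255/2.8,200+285/2.8),.1588+h).round(4))
R=cv2.Rodrigues(c["rvec"])[0]; print("cam",-R.T@c["tvec"].ravel())
print(W(-.045,-.03,.1588),arm.get_opening(),arm.tcp_to_grasp)
E
```

```text
0 -0.05 [215. 418.] [346. 197.]
0 -0.02 [170. 350.] [302. 201.]
0 0 [141. 308.] [273. 204.]
0 0.02 [113. 267.] [244. 207.]
0 0.05 [ 74. 208.] [200. 212.]
0.027 -0.05 [225. 382.] [358. 191.]
0.027 -0.02 [177. 312.] [312. 195.]
0.027 0 [147. 269.] [282. 198.]
0.027 0.02 [118. 227.] [252. 201.]
0.027 0.05 [ 77. 167.] [206. 206.]
0.06 -0.05 [239. 333.] [373. 183.]
0.06 -0.02 [187. 261.] [326. 188.]
0.06 0 [155. 216.] [294. 191.]
0.06 0.02 [124. 173.] [262. 194.]
0.06 0.05 [ 81. 112.] [214. 199.]
0.1 -0.05 [257. 265.] [394. 172.]
0.1 -0.02 [201. 190.] [344. 177.]
0.1 0 [166. 143.] [310. 181.]
0.1 0.02 [133.  99.] [276. 184.]
0.1 0.05 [86. 37.] [225. 189.]
tip 0 [ 0.5762 -0.1712  0.1588] [ 0.6164 -0.1867  0.1588]
tip 0.013 [ 0.5718 -0.1779  0.1718] [ 0.6108 -0.1929  0.1718]
tip 0.027 [ 0.567  -0.185   0.1858] [ 0.6047 -0.1996  0.1858]
cam [ 0.42696087 -0.39638737  0.59743672]
[np.float64(0.5728107215452278), np.float64(-0.17883880588120232), 0.1588] -1.2971422220138272e-05 0.0187
```

```bash
python3 - <<'E'
from plant import arm
from h import *
arm.movep([.52,-.34,.15],[np.pi,0,.088])
g=lambda a:(255*(a/255.)**.45).astype(np.uint8)
rows=[]
for k in(0,1):
    if k: arm.ungrasp()
    r=[]; p=arm.get_eef_pos()
    for n,s in(("side",75),("top",75)):
        c=arm.read_camera(n); u=proj(c,p)[0]
        M=np.float32([[2,0,-2*(u[0]-s)],[0,2,-2*(u[1]-s)]]) 
        M=np.float32([[2.6,0,200-2.6*u[0]],[0,2.6,170-2.6*u[1]]])
        im=cv2.warpAffine(g(np.ascontiguousarray(c["pixels"][:,:,::-1])),M,(395,295),flags=cv2.INTER_CUBIC)
        cv2.circle(im,(200,170),2,(0,0,255),-1); q=M@np.append(proj(c,p+[0,0,.027])[0],1); cv2.circle(im,tuple(int(v) for v in q),2,(255,0,0),-1)
        print(n,u,p,q.round()); r.append(im)
    rows.append(np.hstack(r))
cv2.imwrite("pics/g4.png",np.vstack(rows)); print(arm.get_clock(),arm.get_opening())
E
```

```text
side [386.90757949 490.96680648] [ 0.51959097 -0.33868621  0.14914917] [211. 151.]
top [559.61452657 283.16596365] [ 0.51959097 -0.33868621  0.14914917] [224. 166.]
side [388.21741706 492.2501223 ] [ 0.51995882 -0.3400833   0.15000344] [211. 151.]
top [560.91450198 282.82962431] [ 0.51995882 -0.3400833   0.15000344] [224. 166.]
18.1667 0.08557775771588691
```

View pics/g4.png

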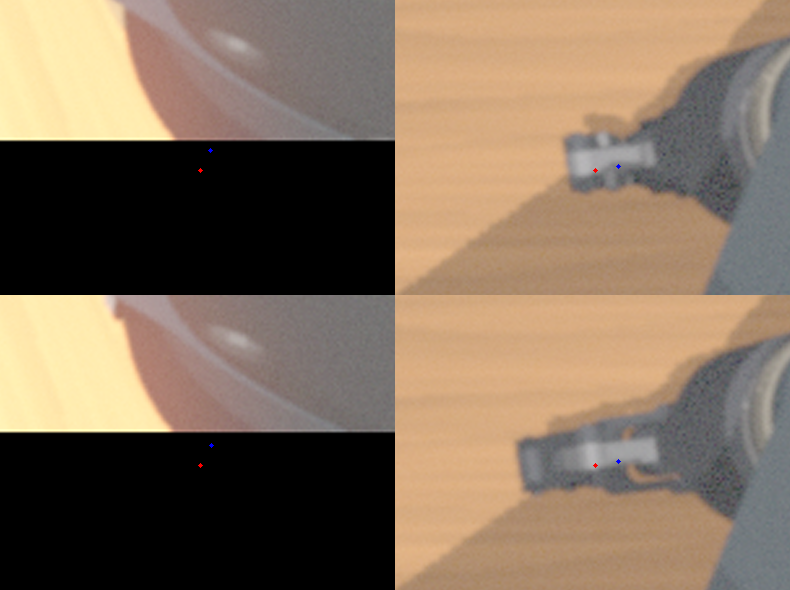

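The top view shows the tool's xy agrees with the reported TCP to about 3–4 mm; the side view is out of frame here. So the error is essentially in height, about +27 mm. I'll descend on the fin under force guard, with reported TCP z down to 0.047.

```bash
python3 - <<'E'
from plant import arm
from h import *
FH=1.48
arm.movep(W(-.104,0,.14),[np.pi,0,FH])
f0=np.mean([arm.get_ft_force() for _ in range(4)],0)
arm.movel(W(-.104,0,.075),feed=.12)
z=.075;ok=True
while z>.047:
    f=np.array(arm.get_ft_force())-f0
    if np.abs(f).max()>6: print("contact",z,f); ok=False; break
    z-=.004; arm.movel(W(-.104,0,z),feed=.06)
print(z,(np.array(arm.get_ft_force())-f0).round(1))
if ok:
    arm.grasp(25); arm.sleep(.2)
    print("open",arm.get_opening(),arm.get_finger_force(),(np.array(arm.get_ft_force())-f0).round(1))
c=arm.read_camera("side"); cv2.imwrite("pics/s5.png",cv2.resize(c["pixels"][200:440,240:500,::-1],None,fx=2.3,fy=2.3,interpolation=cv2.INTER_CUBIC))
print(arm.get_clock(),arm.get_joints())
E
```

```text
0.04699999999999997 [ 0.2 -0.6  1.8]
open 0.009230371012764225 29.757436215877533 [-4.8 -0.7  5.6]
22.5833 [-5.02361923e-01  6.47549999e-01  1.78765843e+00 -6.24782610e-04
  7.07840757e-01 -4.11277736e-01]
```

Gripped the 10 mm fin (opening 9.2 mm, 30 N). Next I turn it.

```bash
python3 - <<'E'
from plant import arm
from h import *
q=np.array(arm.get_joints())
for k in(1,2,3,4):
    r=q.copy(); r[5]+=1.392*k/4; arm.movej(r); print(arm.get_opening().round(4) if hasattr(arm.get_opening(),'round') else arm.get_opening(),np.round(arm.get_ft_force(),1),np.round(arm.get_moment(),2))
arm.sleep(.3); print(arm.get_ee_rot(),arm.get_clock())
arm.ungrasp(); arm.movel(W(-.104,0,.15),feed=.12)
arm.movep([.45,-.40,.2],[np.pi,0,.088]); 
c=arm.read_camera("top"); cv2.imwrite("pics/t6.png",cv2.resize(c["pixels"][150:330,300:500,::-1],None,fx=3,fy=3,interpolation=cv2.INTER_CUBIC))
print(arm.get_clock())
E
```

```text
0.009168654482862183 [-0.4  0.   2.1] [-0.08  0.01 -0.05]
0.009313232676643713 [ 1.6 -2.7 -1.1] [-0.35 -0.41 -0.07]
0.009188021813780119 [ 3.3 -4.4 -4. ] [-0.73 -0.54 -0.01]
0.009106597407024618 [ 2.4 -6.2 -4. ] [-1.08 -0.56  0.02]
[ 3.13803425e+00 -2.53220156e-03  9.35752649e-02] 24.5833
27.3667
```

View pics/t6.png

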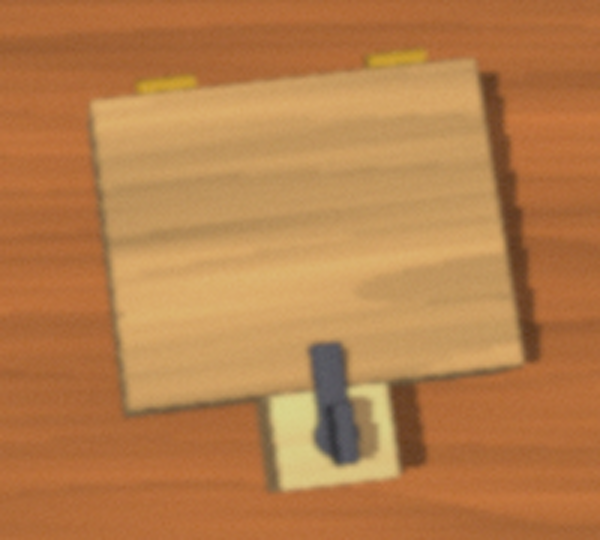

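The top view shows the lid flush. The button runs from its pivot at (335,430) to its tip at (327,345), lined up with the lid's sides to within a few degrees, and the gripper is clear. Handing in.

```bash
python3 -c "
from plant import arm
print(arm.close_job())"
```

```text
the job is handed in; nothing more can be done
None
```

The larger case's lid is shut and its turnbutton points straight in over the lid, within a few degrees in the last top view; the gripper is clear, I never moved to the smaller case, and the job was handed in at about 27 s (no verdict came back).

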